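Seat a plywood panel in the slotting jig and lock the toggle clamp

TASK

Get the plywood panel ready for slotting: with the fingertips, push it across the jig's bed until it sits flush against the aluminium fence and against the end stop below the clamp. Then push the clamp's red handle over and down, past its dead point, until it snaps into lock and the rubber foot holds the panel, and come away clear. Only push: do not lift or carry the panel or anything else, and leave the other things on the bench where they are.

Things in the scene. Friction and masses are not known exactly. Their poses are not given: they have to be found in the camera images.
- jig_corner (a point): Corner of the jig into which the panel is pushed: where the fence's face, the end stop's face and the top of the bed meet, 18 mm above the bench. Its x is level and points square INTO the fence (away from the robot), y runs along the fence away from the end stop (over the panel), z up. All 'jig axes' below are these.
- jig: Slotting jig fixed to the bench; axes as jig_corner. Bed of dark film-faced plywood 18 mm thick, in jig axes x -190 to +30, y -180 to +220 mm. Aluminium fence 36 mm high, x 0 to 20, y -40 to +210 mm. End stop: aluminium bar 13 mm high, y -12 to 0, x -110 to -5 mm. Steel clamp frame on the bed at y -105 to -11, x -93 to -27 mm, 50 mm high. Origin on the bench at jig axes x -80, y +60 mm.
- panel_mid (a point): Centre (half-way up) of the loose plywood panel, 120 (x) x 170 (y) x 18 mm, 0.18 to 0.36 kg, lying flat on the bed; x towards the fence, y away from the end stop. Home against fence and end stop it is at x -60, y +85, z +9 mm in jig axes. It starts 12 to 35 mm short of each, up to 0.1 rad askew, and slides under 1 to 3 N. All four edges can be reached by a finger standing over the bed.
- clamp_handle (a joint): Toggle clamp: angle between handle and clamp arm, rad. 0 = locked at its stop. Starts open at 1.6 to 2.0, stays where left, falls as the handle is pushed over and down. The foot meets the panel near 0.45; push hardest near 0.3 (2 to 5 N at the grip); let go there, it springs back. Dead point near 0.14, past which it snaps to 0 by itself. The handle itself tilts 1.0 to 1.2 rad from open to locked.
- handle_grip (a point): Where to push: point on the axis of the red plastic grip (106 mm long, 20 wide, 15 thick), 34 mm from its free end, 122 mm from handle_pivot. Open, the handle stands up leaning away from the panel, this point 165 to 173 mm above the bench; push its panel side, which becomes the top, in an arc along -y of the jig and down. Locked, it is at x -60, y -149 mm in jig axes, 67 mm above the bench, grip level.
- handle_pivot (a point): Pin joining handle and clamp arm, in the clamp's upright plane x = -60 mm of the jig axes; locked at y -26 mm, 62 mm above the bench; open 14 to 18 mm farther from the panel and 5 to 8 mm lower. Open, the steel arm and its spindle stand up on the panel side of it, at most 125 mm above the bench: above that the handle's panel side is free.
- clamp_tip: Black rubber foot, 18 mm across, on the spindle of the clamp arm; origin at the centre of its underside. Open, it hangs 33 to 45 mm clear above the panel's top. Locked, it presses on the panel with about 17 N, 40 mm inside the panel's edge at the end stop.
- panel: The same plywood panel as panel_mid; origin at the centre of its underside.
- joiner: Battery biscuit joiner (green barrel, black D-handle, aluminium front), 370 x 140 x 155 mm, parked on the bench to the left; leave alone. Origin on the bench under its middle.
- glue: Yellow glue bottle, 60 mm across, 190 mm high, standing just beyond the clamp's end of the jig; leave alone. Origin at the centre of its foot.
- biscuit_tub: Blue tub of wooden joining biscuits, 84 mm across, about 100 mm high, standing beside the jig's other end; leave alone. Origin at the centre of its foot.
- square: Steel combination square lying on the bench on the right, blade 300 mm along its x; leave alone. Origin in the middle of its head; the blade reaches 200 mm to +x, 100 mm to -x.
- f_clamp: Bar clamp with red jaws and wooden handle, 340 mm long, lying on the bench on the right; leave alone. Origin under the bar's middle.
- tape: Yellow tape measure, 68 x 62 x 34 mm, lying on the jig's bed in front of the clamp; leave alone. Origin at the centre of its underside.
There are look-alikes about, which are no part of the job. Several things have the shape of the panel; the one meant has the colours described above.

How it is judged:
By the outcome, as a careful person would: the job done as asked, in the order asked, and still so for the second after the job is handed in, with the robot touching nothing.
It also fails if it takes over 72 s, if anything falls off the work surface, if the arm or the gripper's body presses on something with over 40 N, if the wrist force passes 120 N, or if a joint passes its speed limit or range.

ROBOT

A 6-joint arm with a two-finger parallel gripper is mounted at the origin on the work surface. World frame = base frame: x ahead of the robot, y to its left, z up, the work surface at z = 0. Lengths are in mm, angles in rad, forces in N, time in s.
With the tool pointing down it reaches from about 275 to 750 mm from the base axis. Payload 10.2 kg.
Tool frame: the origin (TCP) lies on the front face of the gripper's body, between the roots of the fingers; the fingertips stand 73 mm ahead of it and the grasp point (between the pads) lies ctrl.grip_depth ahead of it (ctrl.grip_depth is the distance from the TCP to the grasp point, in mm); z points along the fingers, y is the direction in which the jaws open and shut (so a half turn about z gives the same grasp; the last joint's range is limited). The gripper opens to 85 mm and grips with 20 to 120 N. Pads are 22 mm wide; open, the fingers measure 114 mm over their backs; the gripper's body (76 mm by 85 mm) begins 54 mm behind the grasp point. The pads swing forward as they close: fully open they stand 13 mm farther back than shut.
Start: joints at [-1.507, 0.313, 1.498, -0, 1.331, -0.223], TCP at [148.501, -503.566, 303.894] pointing down, gripper open.
Joint ranges: [-2.94, 2.94], [-0.97, 2.17], [0.19, 2.56], [-1.23, 4.37], [0.02, 3.11], [-2.88, 2.88]. Speed limits (rad/s): [2.39, 2.39, 3.01, 3.14, 3.14, 3.14].

INTERFACE

Orientations are given as a unit quaternion [w, x, y, z].
In Python, from rig import readout, capture, ctrl, nets gives the robot as it stands. The module is installed in compiled form; this text tells all that it offers.
- The arm moves only by the tool apply_moves, never from a script. Its argument "targets" is a list of rows, each a list of 4 numbers: the shift along the tool's x, y, z in cm, then the turn about the tool's z in degrees. A call has 1 to 8 rows; each row shifts and turns the commanded pose from where the row before left it, along the tool's axes as they then stand; what a row does not reach is not made up. A row lasts 1/10 s, in which the tool goes at most 50 mm and 8.59 degrees, less where a joint would pass 70% of its speed; a pose out of reach is approached as far as the arm can. A call with a gripper value outside its range is refused whole. "grip" is the finger opening in cm, from 0 to 8.54, set as the call begins (left out, the last holds). The fingers move at their own pace and stop on an object; "force" is the grip in N (left out, the last holds). Time passes only in rows, so rows that do not move let the fingers close. It gives the time, the measured TCP pose, the force and the opening at its end, in the units of the state.
- readout.sense(): the state, without advancing time (a new reading comes with each control period).
- capture(name): name is "side" or "top"; returns a dict with "img" (420x560x3 uint8, red, green, blue), "fov_y" (degrees; the focal length in pixels is half the picture's height over the tangent of half this angle, whatever the lens; pixels are square), "cx", "cy" (the principal point, pixels), "eye" and "rotation" of the camera in the world. Camera axes: x right, y down, z forward; pixel columns grow to the right and rows downward; lengths in mm; the calibration is good to about 2 mm. A picture is of the moment at which its call begins. There is no depth.
- ctrl.finish_job(): hands the job in, once; it reports no verdict.
Trained networks look in the newest picture that a camera, given by its name, has taken for a name from the list of things; names that differ only in an ending like _2 or _b are one class to them, and where a whole thing is asked for, a point or a joint stands for the part that bears it (a point fixed in the world has none). Each returns a list of dicts, best first, with "score" (0 to 1); they miss things now and then, are a little off and sometimes report something else, mostly with a low value. They report only what shows in the picture. A call takes as long as a camera call. They do not tell look-alikes from the thing itself.
- nets.boxes_of(camera, target): "location" ([column, row] as shares, 0 to 1, of the picture: columns of its width, rows of its height, amid what is visible of it).
The state is a dict: "time_s": time; "joints": joint angles; "dq": joint speeds; "tau": joint torques, N m; "eef_pos": TCP position; "ee_rot": TCP orientation; "force": force on the tool from outside, world axes, zero at the start; "wrist_torque": the same for the moment, N m; "grip_width": opening from 0.0 (shut) to 1.0 (fully open).
Only numpy, scipy, OpenCV 4.12 (cv2) and the standard library are available. Lean on these libraries where they do the work, as an engineer would, in place of code of your own. Each camera call takes 0.05 s, during which the arm holds its last target.

## Working session

There is one attempt and no reset: what is moved stays moved. The work goes in short steps, Python scripts to look and compute and a tool call to move; the robot and the scene stay as the last step left them, time stands still between calls to the robot, and variables do not carry over. Pictures are saved under pics/ and viewed, and the job is handed in when it is done.

Besides the shell and the picture viewer there is one more tool, called as a command line: name --pt "numbers of a row" for each row, then --argument value for the rest. apply_moves: Moves the arm, as the interface text tells. Its arguments: {"type":"object","properties":{"targets":{"type":"array"},"grip":{"type":"number"},"force":{"type":"number"}},"required":["targets"]}

```bash
mkdir -p pics; ls; python3 - <<'E'
from rig import readout, capture, ctrl, nets
import cv2, numpy as np
print(readout.sense()); print(ctrl.grip_depth)
for n in("side","top"):
    c=capture(n); cv2.imwrite(f"pics/{n}0.png",c["img"][:,:,::-1])
    print(n,c["fov_y"],c["cx"],c["cy"],np.array(c["eye"]).tolist(),np.array(c["rotation"]).tolist())
    for t in["panel","jig","jig_corner","panel_mid","clamp_handle","handle_grip","handle_pivot","clamp_tip","tape","glue","biscuit_tub","joiner"]:
        try:print(t,[(round(float(d["score"]),2),round(d["location"][0]*560),round(d["location"][1]*420)) for d in nets.boxes_of(n,t)])
        except Exception as e: print(t,e)
E
```

```text
pics
{'time_s': 0.0, 'joints': array([-1.50738472e+00,  3.13454954e-01,  1.49845274e+00,  3.37189287e-05,
        1.33097492e+00, -2.23406109e-01]), 'dq': array([-0.00105772,  0.00035803, -0.00017417, -0.00011192,  0.000575  ,
        0.00107024]), 'tau': array([-1.59935455e-03, -4.12271726e+01, -2.59742099e+01, -2.22879416e-04,
        4.19664822e-03, -1.36060882e-05]), 'eef_pos': array([ 148.50371789, -503.3881358 ,  303.32657915]), 'ee_rot': array([-6.41610066e-04,  9.89734929e-01,  1.42913801e-01,  6.78637127e-05]), 'force': array([-0.6607061 ,  0.33567467,  0.75077935]), 'wrist_torque': array([-0.02233502, -0.05817443,  0.01145008]), 'grip_width': 1.0012254604078008}
53.900000000000006
side 44.370653327829 276.48865540719356 209.53289778721873 [-139.82152271417615, 1060.650604978699, 973.6946614368482] [0.1184128168179854, -0.24101638102468867, 0.8549108129542686, -0.4438659829102292]
panel [(0.94, 241, 227), (0.84, 257, 328), (0.57, 267, 213), (0.44, 114, 318)]
jig []
jig_corner [(0.75, 266, 214)]
panel_mid [(0.79, 258, 326), (0.6, 242, 226)]
clamp_handle [(0.78, 279, 171)]
han
[... 183 characters left out ...]
)]
joiner [(0.62, 115, 321)]
top 54.352132471151585 275.01882687434045 211.88419822926394 [202.31622369401666, -23.766934526691557, 1562.6263267088666] [0.06596289297158266, -0.6967800607723034, 0.7108361362981631, -0.06970244610961703]
panel [(0.78, 180, 252), (0.58, 349, 284), (0.56, 253, 190), (0.56, 284, 197)]
jig [(0.98, 285, 196), (0.21, 257, 187)]
jig_corner [(0.93, 288, 196)]
panel_mid [(0.95, 348, 281), (0.68, 179, 255), (0.57, 254, 191)]
clamp_handle [(0.45, 305, 191)]
handle_grip [(0.45, 304, 189), (0.28, 307, 220)]
handle_pivot [(0.24, 287, 198)]
clamp_tip []
tape [(0.57, 308, 219)]
glue [(0.59, 353, 195)]
biscuit_tub [(0.56, 200, 160)]
joiner [(0.79, 130, 177), (0.59, 307, 190)]
```

View pics/side0.png

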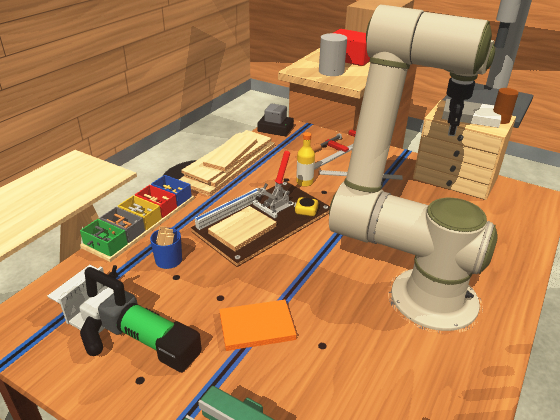

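View pics/top0.png

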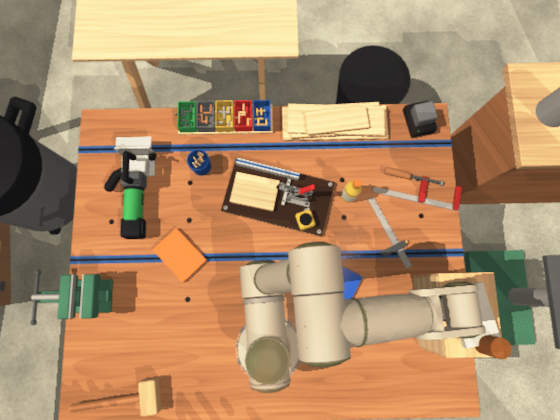

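```bash
python3 - <<'E'
import cv2
a=cv2.imread('pics/side0.png')[130:290,130:350]
cv2.imwrite('pics/side0z.png',cv2.resize(a,None,fx=3.6,fy=3.6,interpolation=cv2.INTER_CUBIC))
a=cv2.imread('pics/top0.png')[130:290,180:380]
cv2.imwrite('pics/top0z.png',cv2.resize(a,None,fx=3.7,fy=3.7,interpolation=cv2.INTER_CUBIC))
E
```

```text
(no output)
```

View pics/side0z.png

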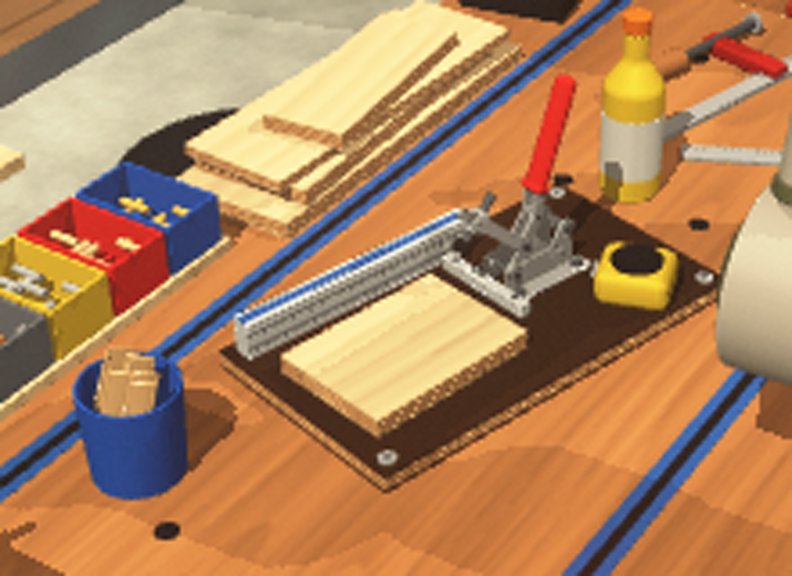

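View pics/top0z.png

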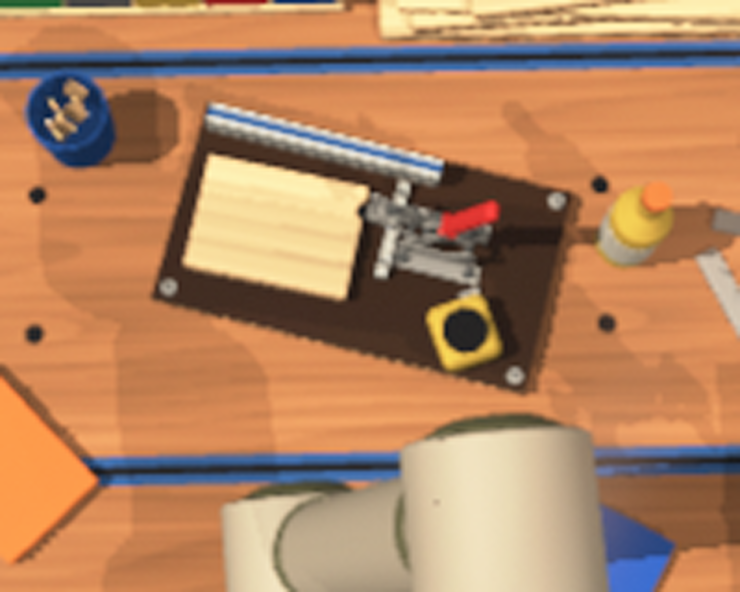

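The panel meant is the pale plywood one on the dark bed, at side (241,227) and top (253,190). Things it could be taken for:
- the orange board, at side (257,328) and top (180,252)
- the pale boards stacked behind, at side (230,160) and top (335,121)

The red handle is at side (283,167). Next I'll fit the jig and panel poses.

```bash
cat > h.py <<'E'
import numpy as np, cv2
from scipy.spatial.transform import Rotation as R
def q2R(q): return R.from_quat([q[1],q[2],q[3],q[0]]).as_matrix()
class Cam:
    def __init__(s,c):
        s.f=210/np.tan(np.radians(c["fov_y"])/2); s.c=np.array([c["cx"],c["cy"]]); s.e=np.array(c["eye"],float); s.R=q2R(c["rotation"]); s.img=c.get("img")
    def proj(s,P):
        p=(np.atleast_2d(P)-s.e)@s.R
        return s.f*p[:,:2]/p[:,2:]+s.c
    def toz(s,uv,z):
        d=s.R@np.array([*( (np.array(uv)-s.c)/s.f),1.]); t=(z-s.e[2])/d[2]; return s.e+t*d
SIDE=dict(fov_y=44.370653327829,cx=276.48865540719356,cy=209.53289778721873,eye=[-139.82152271417615,1060.650604978699,973.6946614368482],rotation=[0.1184128168179854,-0.24101638102468867,0.8549108129542686,-0.4438659829102292])
TOP=dict(fov_y=54.352132471151585,cx=275.01882687434045,cy=211.88419822926394,eye=[202.31622369401666,-23.766934526691557,1562.6263267088666],rotation=[0.06596289297158266,-0.6967800607723034,0.7108361362981631,-0.06970244610961703])
cams=dict(side=Cam(SIDE),top=Cam(TOP))
def J2W(j,P):  # j=(x,y,yaw) of jig corner; P in jig axes, z from bed top
    P=np.atleast_2d(np.array(P,float)); c,s=np.cos(j[2]),np.sin(j[2])
    return np.c_[j[0]+c*P[:,0]-s*P[:,1], j[1]+s*P[:,0]+c*P[:,1], P[:,2]+18]
E
python3 - <<'E'
from h import *
from scipy.optimize import least_squares
T=cams['top'];S=cams['side']
tz=lambda u,v:(u/3.7+180-.35,v/3.7+130-.35); sz=lambda u,v:(u/3.6+130-.35,v/3.6+130-.35)
obs=[('top',(-190,220,0),tz(155,294)),('top',(-190,-180,0),tz(529,387)),('top',(30,-180,0),tz(578,194)),
('top',(0,210,36),tz(205,112)),('top',(20,210,36),tz(209,102)),('top',(20,-40,36),tz(443,158)),
('side',(-190,220,0),sz(387,480)),('side',(-190,-180,0),sz(720,277)),('side',(30,220,0),sz(221,350)),
('side',(0,210,36),sz(252,330)),('side',(0,210,0),sz(250,358)),('side',(20,210,36),sz(236,318))]
def res(j): return np.concatenate([cams[c].proj(J2W(j,p))[0]-np.array(o) for c,p,o in obs])
for cs in (('top','side'),('top',),('side',)):
    ob=obs; o2=[o for o in obs if o[0] in cs]
    r=least_squares(lambda j:np.concatenate([cams[c].proj(J2W(j,p))[0]-np.array(o) for c,p,o in o2]),[450,-50,-.2],loss='soft_l1',x_scale=[10,10,.05])
    print(cs,r.x,np.round(r.fun,1))
    if len(cs)==2: j=r.x
# panel corners
pc=[('top',(1,1),tz(208,154)),('top',(1,-1),tz(369,186)),('top',(-1,1),tz(184,266)),('top',(-1,-1),tz(347,299)),
('side',(1,1),sz(283,358)),('side',(1,-1),sz(430,276)),('side',(-1,1),sz(378,416)),('side',(-1,-1),sz(526,339))]
def pp(p,sx,sy):
    c,s=np.cos(p[2]),np.sin(p[2]); a=60*sx;b=85*sy
    return (p[0]+c*a-s*b,p[1]+s*a+c*b,18)
for cs in (('top','side'),('top',),('side',)):
    o2=[o for o in pc if o[0] in cs]
    r=least_squares(lambda p:np.concatenate([cams[c].proj(J2W(j,pp(p,*k)))[0]-np.array(o) for c,k,o in o2]),[-80,110,0],x_scale=[10,10,.05])
    print('panel in jig',r.x,np.round(r.fun,1))
E
```

```text
('top', 'side') [ 6.38943305e+02 -8.82699117e+01 -2.61345620e-01] [-0.7  1.4 -0.3  0.9 -1.4 -1.2  0.1  2.3  0.3  0.2  0.2  0.   0.2 -1.8
  1.6 -0.9 -0.4 -0.3 -1.3 -1.3  0.1  0.5 -0.9 -0.9]
('top',) [ 6.41013812e+02 -8.96223210e+01 -2.68363065e-01] [-0.6  0.4 -0.4  0.6 -1.1 -1.4  0.5  1.5  0.8 -0.7  0.6 -0.4]
('side',) [ 6.35664124e+02 -8.55883536e+01 -2.63625041e-01] [ 0.3 -0.9  2.2 -0.1 -0.2  0.4 -1.1 -0.6  0.3  1.2 -0.7 -0.1]
panel in jig [-8.88278847e+01  1.13433560e+02  3.25536928e-02] [ 0.   0.6 -0.5  0.8 -0.6 -0.1 -1.1  0.1 -0.5 -0.9  0.1 -1.1  0.   1.
  0.4 -2.6]
panel in jig [-8.70921099e+01  1.11748750e+02  4.40139404e-02] [ 0.3  0.5 -0.1  0.2  0.1 -0.1 -0.3 -0.5]
panel in jig [-9.18646793e+01  1.16082132e+02  2.16350614e-02] [-0.6 -0.4  0.5 -0.3 -0.4  1.9  0.6 -1.6]
```

```bash
cat > ov.py <<'E'
from h import *
def box(x0,x1,y0,y1,z0,z1):
    out=[]
    for z in(z0,z1):
        q=[(x0,y0,z),(x1,y0,z),(x1,y1,z),(x0,y1,z)]
        out+= [(q[i],q[(i+1)%4]) for i in range(4)]
    out+=[((x,y,z0),(x,y,z1)) for x in(x0,x1) for y in(y0,y1)]
    return out
def overlay(img,cam,j,p,roi,f,out,extra=[]):
    x0,y0,x1,y1=roi
    a=cv2.resize(img[y0:y1,x0:x1],None,fx=f,fy=f,interpolation=cv2.INTER_CUBIC)
    def ln(w0,w1,col):
        u=cam.proj(np.vstack([w0,w1])); u=((u-[x0,y0]+.5)*f-.5)
        cv2.line(a,*[tuple(int(round(k*8)) for k in q) for q in u],col,1,cv2.LINE_AA,3)
    for b,col in((box(-190,30,-180,220,-18,0),(0,255,0)),(box(0,20,-40,210,0,36),(255,255,0)),(box(-110,-5,-12,0,0,13),(0,255,255)),(box(-93,-27,-105,-11,0,1),(255,0,255))):
        for s,e in b: ln(J2W(j,s)[0],J2W(j,e)[0],col)
    if p is not None:
        c,s_=np.cos(p[2]),np.sin(p[2])
        for s,e in box(-60,60,-85,85,0,18):
            t=lambda q:(p[0]+c*q[0]-s_*q[1],p[1]+s_*q[0]+c*q[1],q[2])
            ln(J2W(j,t(s))[0],J2W(j,t(e))[0],(0,0,255))
    for w0,w1 in extra: ln(w0,w1,(255,255,255))
    cv2.imwrite(out,a)
E
python3 - <<'E'
from ov import *
j=[638.9,-88.3,-.2613];p=[-88.8,113.4,.0325]
overlay(cv2.imread('pics/side0.png'),cams['side'],j,p,(180,150,340,270),5,'pics/os.png')
overlay(cv2.imread('pics/top0.png'),cams['top'],j,p,(210,145,350,245),5.7,'pics/ot.png')
E
```

```text
(no output)
```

View pics/os.png

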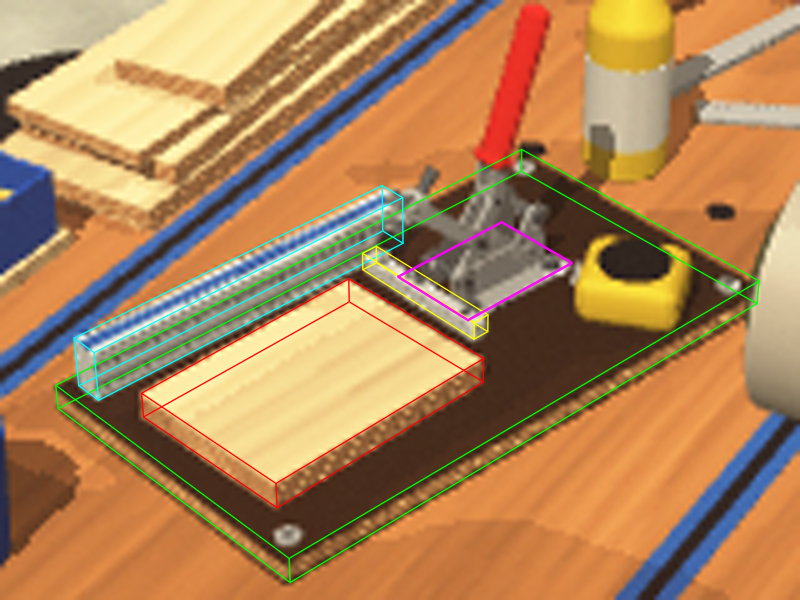

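View pics/ot.png

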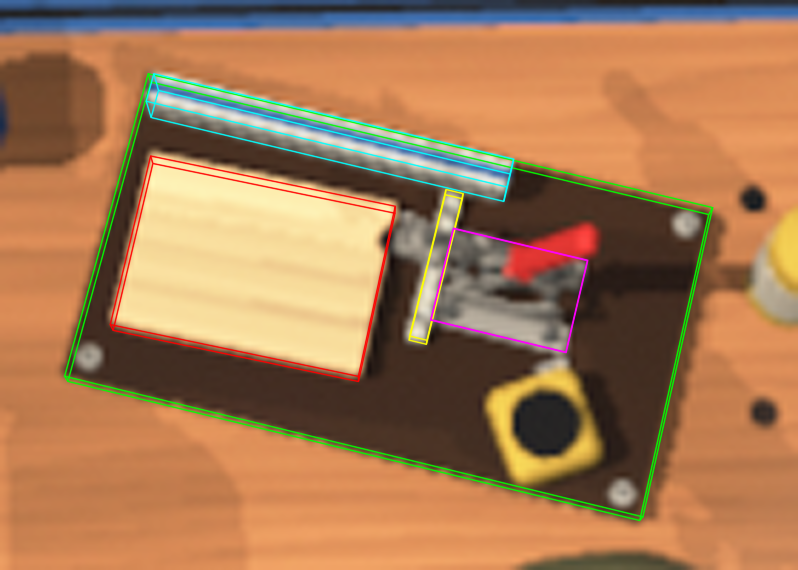

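Both overlays match the picture. In jig axes the panel starts at about x -89, y +113, with 0.03 rad of yaw. Next I'll work out glue, tape and handle positions and write a move planner.

```bash
cat > plan.py <<'E'
from h import *
from rig import readout, capture, ctrl, nets
J=[638.9,-88.3,-.2613]
def W2J(w):
    c,s=np.cos(J[2]),np.sin(J[2]); d=np.array(w[:2])-J[:2]
    return np.array([c*d[0]+s*d[1],-s*d[0]+c*d[1]])
def st():
    s=readout.sense(); Rm=q2R(s['ee_rot']); p=np.array(s['eef_pos'])
    print('t %.2f jig %s z %.1f head-jig %.2fdeg tilt %.2f F(jig) %s grip %.3f j %s'%(s['time_s'],np.round(W2J(p),1),p[2],np.degrees(np.arctan2(Rm[1,0],Rm[0,0])-J[2]),np.degrees(np.arccos(-Rm[2,2])),np.round(np.r_[W2J(np.r_[s['force'][:2]+J[:2]]),s['force'][2]],2),s['grip_width'],np.round(s['joints'],2)))
    return s,Rm,p
def to(jx,jy,z,head=None):
    s,Rm,p=st(); w=J2W(J,(jx,jy,0))[0]; w[2]=z
    print('shift tool cm',np.round(Rm.T@(w-p)/10,2),'turn',None if head is None else round(-(head-np.degrees(np.arctan2(Rm[1,0],Rm[0,0])-J[2])),2))
E
python3 - <<'E'
from plan import *
S=cams['side'];T=cams['top']
for n,uvT,z in(('glue top',(180+655/3.7,130+195/3.7),188),('tape top',(180+465/3.7,130+330/3.7),52),('tub top',(200,156),100)):
    print(n,W2J(T.toz(uvT,z)))
# handle plane x=-60: side image intersect ; handle points in zoom os.png /5+(180,150)
def plane(cam,uv,x=-60):
    d=cam.R@np.array([*((np.array(uv)-cam.c)/cam.f),1.]); n=np.array([np.cos(J[2]),np.sin(J[2]),0]); P0=J2W(J,(x,0,0))[0]
    t=n@(P0-cam.e)/(n@d); w=cam.e+t*d; return np.r_[W2J(w),w[2]]
for uv in((535,10),(492,165),(430,180)):
    print('handle',uv,plane(S,(uv[0]/5+180-.4,uv[1]/5+150-.4)))
to(-178,113,350,0)
E
```

```text
glue top [  -9.06979411 -243.06919043]
tape top [-151.33755502 -103.49836687]
tub top [-21.23025893 335.96314867]
handle (535, 10) [-60.         -98.46031891 195.50245033]
handle (492, 165) [-60.         -63.07486796  96.79527258]
handle (430, 180) [-60.          -9.2496276  108.92974048]
t 1.30 jig [-366.5 -527.9] z 303.9 head-jig 31.40deg tilt 0.00 F(jig) [-1.29  0.07 -0.77] grip 1.005 j [-1.51  0.31  1.5   0.    1.33 -0.22]
shift tool cm [ 49.48 -44.88  -4.61] turn 31.4
```

apply_moves --pt "3.0 -2.7 -0.8 0" --pt "3.5 -3.2 -0.7 0" --pt "3.5 -3.2 -0.7 0" --pt "3.5 -3.2 -0.7 0" --pt "3.5 -3.2 -0.7 0" --pt "3.5 -3.2 -0.5 0" --pt "3.5 -3.2 -0.5 0" --pt "3.5 -3.2 0 0" --grip 6.0 --force 40

```text
time_s: 2.1
eef_pos: [341.9, -183.3, 350.7]
ee_rot: [0.001, 0.99, 0.143, 0.001]
force: [0.8, -1.3, 0.7]
grip_width: 0.702
```

apply_moves --pt "3.5 -3.2 0 0" --pt "3.5 -3.2 0 0" --pt "3.5 -3.2 0 0" --pt "3.5 -3.2 0 0" --pt "3.5 -3.2 0 0" --pt "2.0 -2.0 0 0" --pt "1.0 -1.0 0 0" --pt "0 0 0 7.8"

```text
time_s: 2.9
eef_pos: [484.5, 56.3, 349.6]
ee_rot: [-0.0, 0.997, 0.075, -0.0]
force: [-0.1, -0.4, -0.1]
grip_width: 0.703
```

apply_moves --pt "0 0 0 7.8" --pt "0 0 0 7.8" --pt "0 0 0 7.8" --pt "0 0 0 0" --pt "0 0 0 0"

```text
time_s: 3.4
eef_pos: [484.1, 54.7, 350.0]
ee_rot: [0.0, 0.992, -0.127, 0.0]
force: [0.5, 0.7, 0.5]
grip_width: 0.706
```

```bash
python3 - <<'E'
from plan import *
to(-178,113,130,0)
E
```

```text
t 3.40 jig [-186.5   98.2] z 350.0 head-jig 0.37deg tilt 0.00 F(jig) [0.26 0.82 0.51] grip 0.706 j [-0.13  0.2   1.53 -0.    1.42  1.7 ]
shift tool cm [ 0.86 -1.48 22.  ] turn 0.37
```

apply_moves --pt "0.2 -0.5 4.5 0.4" --pt "0.2 -0.5 4.5 0" --pt "0 -0.5 4.5 0" --pt "0 0 4.5 0" --pt "0 0 4.0 0" --pt "0 0 1.5 0" --pt "0 0 0 0"

```text
time_s: 4.1
eef_pos: [491.0, 68.5, 113.0]
ee_rot: [0.0, 0.991, -0.131, -0.002]
force: [0.4, 0.0, 0.1]
grip_width: 0.706
```

```bash
python3 - <<'E'
from plan import *
to(-180,113,95,0)
for n in ('side','top'):
    c=capture(n); cv2.imwrite(f"pics/{n}1.png",c["img"][:,:,::-1])
a=cv2.imread('pics/side1.png')[130:290,150:370]
cv2.imwrite('pics/side1z.png',cv2.resize(a,None,fx=3.6,fy=3.6,interpolation=cv2.INTER_CUBIC))
E
```

```text
t 4.10 jig [-183.4  113.2] z 113.0 head-jig -0.06deg tilt 0.25 F(jig) [0.42 0.14 0.05] grip 0.706 j [-0.1   0.5   1.79 -0.    0.86  1.74]
shift tool cm [0.35 0.02 1.8 ] turn -0.06
```

View pics/side1z.png

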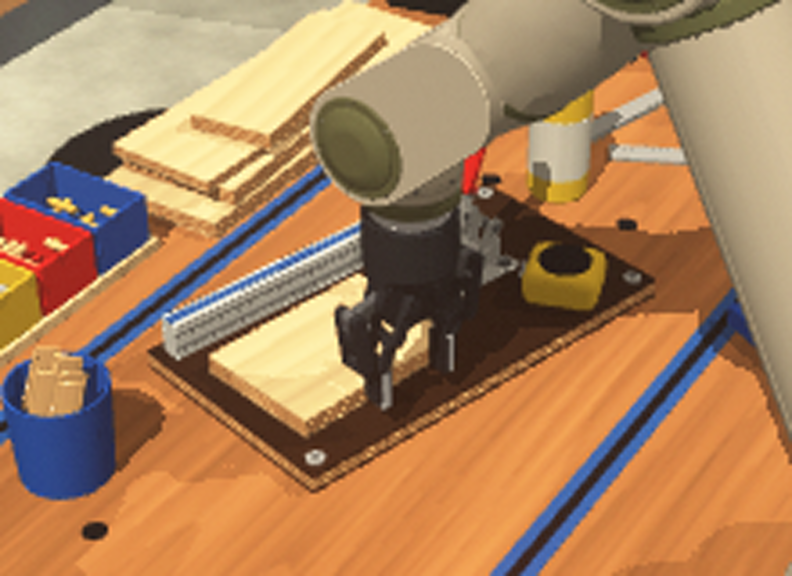

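The picture shows both fingertips standing over the bed in front of the panel's near edge, with the left tip at about (258,243). I'll feel for the bed.

apply_moves --pt "0.2 0 1.0 0" --pt "0 0 0.3 0" --pt "0 0 0.3 0" --pt "0 0 0 0"

```text
time_s: 4.6
eef_pos: [493.7, 68.1, 98.7]
ee_rot: [0.0, 0.991, -0.132, -0.0]
force: [0.1, 0.6, -1.1]
grip_width: 0.7
```

apply_moves --pt "0 0 0.2 0" --pt "0 0 0 0"

```text
time_s: 4.8
eef_pos: [493.8, 68.2, 96.9]
ee_rot: [-0.0, 0.991, -0.132, -0.0]
force: [-0.6, -0.6, 0.1]
grip_width: 0.709
```

apply_moves --pt "0 0 0.2 0" --pt "0 0 0 0"

```text
time_s: 5.0
eef_pos: [493.8, 68.1, 94.8]
ee_rot: [0.0, 0.991, -0.132, -0.0]
force: [-0.1, -0.1, -0.4]
grip_width: 0.705
```

apply_moves --pt "0 0 0.2 0" --pt "0 0 0 0"

```text
time_s: 5.2
eef_pos: [493.7, 68.1, 92.7]
ee_rot: [-0.0, 0.991, -0.132, -0.0]
force: [0.6, 0.5, -0.7]
grip_width: 0.702
```

apply_moves --pt "0 0 0.2 0" --pt "0 0 0 0"

```text
time_s: 5.4
eef_pos: [493.7, 68.1, 90.7]
ee_rot: [0.0, 0.991, -0.132, -0.0]
force: [0.4, -0.1, -0.5]
grip_width: 0.705
```

apply_moves --pt "0 0 0.2 0" --pt "0 0 0 0"

```text
time_s: 5.6
eef_pos: [493.7, 68.1, 88.7]
ee_rot: [0.0, 0.991, -0.132, -0.0]
force: [0.6, -0.3, 0.2]
grip_width: 0.701
```

No contact with the bed yet, so the tips are between 18 and about 28 mm, which is level with the panel's edge. I'll push towards the fence.

apply_moves --pt "0.5 0 0 0" --pt "0.5 0 0 0" --pt "0.5 0 0 0" --pt "0.5 0 0 0" --pt "0.5 0 0 0" --pt "0.5 0 0 0" --pt "0 0 0 0"

```text
time_s: 6.3
eef_pos: [523.4, 60.0, 88.9]
ee_rot: [0.0, 0.991, -0.132, 0.0]
force: [0.4, -0.1, 0.2]
grip_width: 0.703
```

```bash
python3 - <<'E'
from plan import *
to(-131,113,88,0)
E
```

```text
t 6.30 jig [-149.9  113.5] z 88.9 head-jig -0.21deg tilt 0.04 F(jig) [0.37 0.03 0.25] grip 0.703 j [-0.11  0.59  1.71 -0.    0.84  1.73]
shift tool cm [1.89 0.04 0.09] turn -0.21
```

```bash
cat > pic.py <<'E'
import sys
from plan import *
n,tag,x0,y0,x1,y1=sys.argv[1],sys.argv[2],*map(int,sys.argv[3:7])
c=capture(n); a=np.ascontiguousarray(c["img"][:,:,::-1]); cv2.imwrite(f"pics/{n}{tag}_full.png",a)
f=min(790/(x1-x0),590/(y1-y0)); cv2.imwrite(f"pics/{n}{tag}.png",cv2.resize(a[y0:y1,x0:x1],None,fx=f,fy=f,interpolation=cv2.INTER_CUBIC)); print(f)
E
python3 pic.py side 2 180 170 300 260
```

```text
6.555555555555555
```

View pics/side2.png

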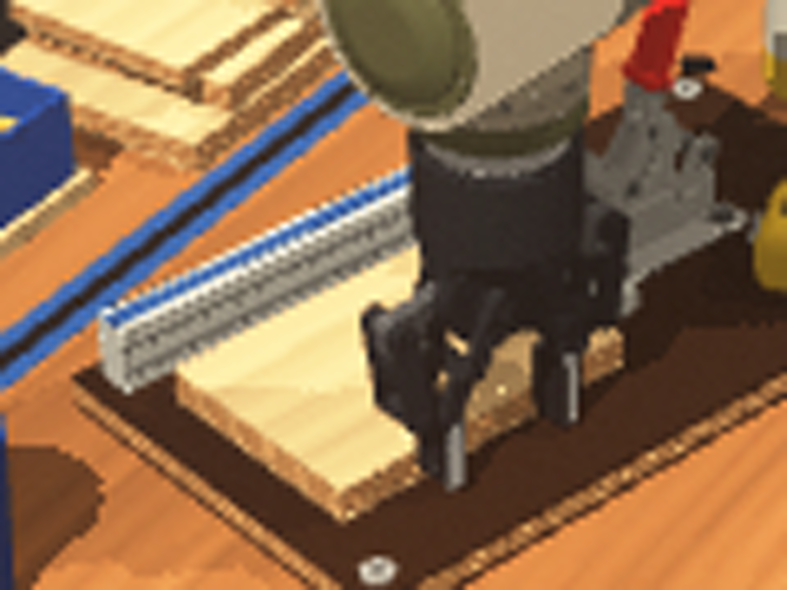

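The fingers are at the panel's near edge and it has moved: its near corner went from (235.5,251) to (232,249). I'll continue to the fence.

apply_moves --pt "0.4 0 0 -0.2" --pt "0.4 0 0 0" --pt "0.4 0 0 0" --pt "0 0 0 0"

```text
time_s: 6.75
eef_pos: [535.0, 57.0, 88.9]
ee_rot: [0.0, 0.991, -0.13, 0.0]
force: [-0.2, 0.5, -0.3]
grip_width: 0.701
```

apply_moves --pt "0.2 0 0 0" --pt "0.1 0 0 0" --pt "0 0 0 0"

```text
time_s: 7.05
eef_pos: [537.3, 56.4, 88.9]
ee_rot: [0.0, 0.991, -0.13, 0.0]
force: [-1.4, 0.4, 0.2]
grip_width: 0.704
```

apply_moves --pt "0.2 0 0 0" --pt "0 0 0 0"

```text
time_s: 7.25
eef_pos: [539.4, 55.8, 88.9]
ee_rot: [-0.0, 0.991, -0.13, 0.0]
force: [-0.6, 0.6, -0.0]
grip_width: 0.7
```

apply_moves --pt "0.2 0 0 0" --pt "0 0 0 0"

```text
time_s: 7.45
eef_pos: [539.9, 55.8, 88.8]
ee_rot: [-0.0, 0.991, -0.13, -0.002]
force: [-9.6, 2.6, 8.0]
grip_width: 0.703
```

apply_moves --pt "0.2 0 0 0" --pt "0 0 0 0"

```text
time_s: 7.65
eef_pos: [540.4, 55.8, 88.6]
ee_rot: [-0.0, 0.991, -0.13, -0.005]
force: [-18.1, 5.3, 14.2]
grip_width: 0.704
```

apply_moves --pt "0.1 0 0 0" --pt "0 0 0 0"

```text
time_s: 7.85
eef_pos: [540.6, 55.8, 88.6]
ee_rot: [-0.0, 0.991, -0.13, -0.006]
force: [-23.1, 6.6, 18.2]
grip_width: 0.703
```

The force rose to 24 N on both fingers at once, so the panel is flush against the fence. I'll back off, lift and go round to the +y edge.

apply_moves --pt "-1.0 0 0 0" --pt "-3.0 0 0 0" --pt "0 0 -4.0 0" --pt "0 -1.0 -4.0 0" --pt "2.0 -3.0 -2.0 0" --pt "4.0 -3.0 0 0" --pt "4.0 -3.0 0 0" --pt "1.0 -1.0 0 0"

```text
time_s: 8.65
eef_pos: [642.9, 144.0, 188.4]
ee_rot: [-0.0, 0.992, -0.13, 0.001]
force: [-0.8, 0.2, 0.4]
grip_width: 0.703
```

apply_moves --pt "0 0 0 -8.5" --pt "0 0 0 -8.5" --pt "0 0 0 -8.5" --pt "0 0 0 -8.5" --pt "0 0 0 -8.5" --pt "0 0 0 -8.5" --pt "0 0 0 -8.5" --pt "0 0 0 -8.5"

```text
time_s: 9.45
eef_pos: [640.3, 142.7, 188.9]
ee_rot: [0.0, 0.893, 0.449, 0.0]
force: [-0.4, 0.8, 0.3]
grip_width: 0.7
```

apply_moves --pt "0 0 0 -8.5" --pt "0 0 0 -8.5" --pt "0 0 0 -5" --pt "0 0 0 0" --pt "0 0 0 0"

```text
time_s: 9.95
eef_pos: [640.2, 142.7, 188.9]
ee_rot: [0.0, 0.794, 0.608, 0.0]
force: [0.1, -0.9, -0.1]
grip_width: 0.704
```

```bash
python3 - <<'E'
from plan import *
to(-62,225,100,90)
E
python3 pic.py top 3 200 120 380 260; python3 pic.py side 3 150 130 330 270
```

```text
t 9.95 jig [-58.5 223.5] z 188.9 head-jig 89.86deg tilt 0.03 F(jig) [ 0.34 -0.87 -0.11] grip 0.704 j [ 0.04  0.7   1.2  -0.    1.24  0.3 ]
shift tool cm [ 0.15 -0.36  8.89] turn -0.14
4.214285714285714
4.214285714285714
```

View pics/side3.png

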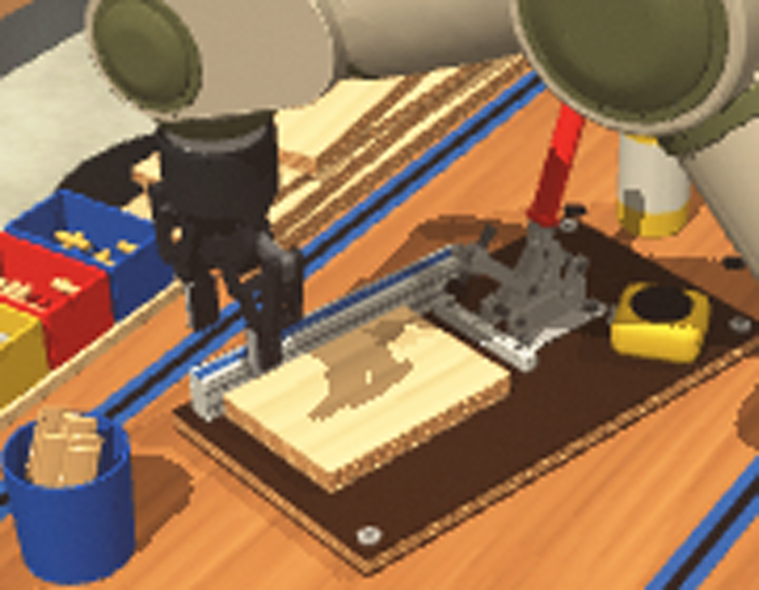

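View pics/top3.png

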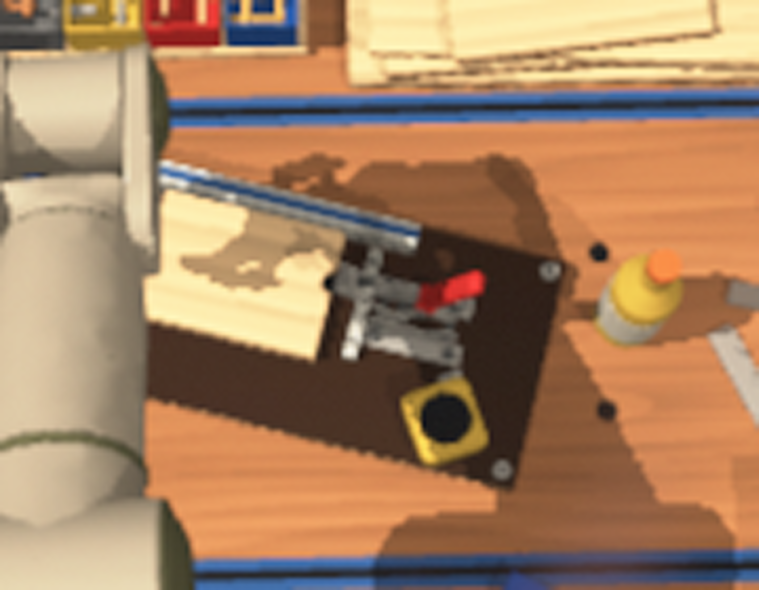

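The panel is flush along the fence in both pictures. It is still short of the end stop by a gap, at about (350,330) in the top crop. I'll lower behind the +y edge.

apply_moves --pt "0.4 -0.6 3.0 -0.1" --pt "0 0 3.0 0" --pt "0 0 2.0 0" --pt "0 0 1.0 0" --pt "0 0 0.6 0" --pt "0 0 0.2 0" --pt "0 0 0 0"

```text
time_s: 10.75
eef_pos: [635.7, 148.2, 91.6]
ee_rot: [0.0, 0.793, 0.61, 0.001]
force: [-0.5, -0.6, 0.4]
grip_width: 0.701
```

apply_moves --pt "-0.5 0 0 0" --pt "-0.5 0 0 0" --pt "-0.5 0 0 0" --pt "-0.5 0 0 0" --pt "0 0 0 0"

```text
time_s: 11.25
eef_pos: [630.1, 128.2, 91.1]
ee_rot: [0.0, 0.793, 0.609, 0.0]
force: [0.2, 0.2, 0.3]
grip_width: 0.703
```

```bash
python3 - <<'E'
from plan import *
to(-65,181,89,90)
E
python3 pic.py side 4 150 130 330 270
```

```text
t 11.25 jig [-64.4 206.9] z 91.1 head-jig 90.06deg tilt 0.01 F(jig) [0.15 0.22 0.35] grip 0.703 j [0.02 0.79 1.32 0.   1.03 0.28]
shift tool cm [-2.59 -0.06  0.21] turn 0.06
4.214285714285714
```

View pics/side4.png

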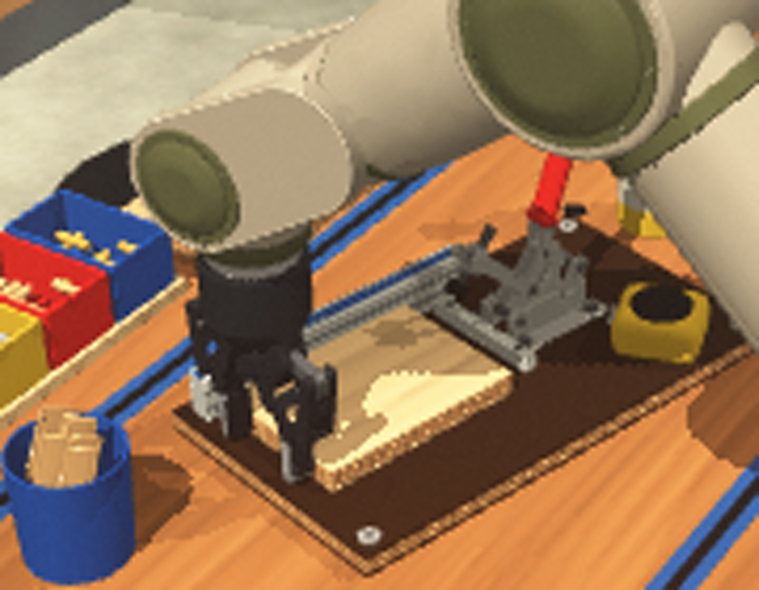

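The fingers stand at the +y edge, and the panel's near corner at (333,490) has not moved yet. I'll push towards the end stop.

apply_moves --pt "-0.4 0 0.1 0" --pt "-0.4 0 0 0" --pt "-0.4 0 0 0" --pt "-0.4 0 0 0" --pt "-0.4 0 0 0" --pt "0 0 0 0"

```text
time_s: 11.9
eef_pos: [624.9, 108.8, 89.8]
ee_rot: [0.0, 0.793, 0.61, -0.0]
force: [0.1, 0.0, -0.2]
grip_width: 0.698
```

apply_moves --pt "-0.2 0 0 0" --pt "0 0 0 0"

```text
time_s: 12.1
eef_pos: [624.4, 107.3, 89.8]
ee_rot: [-0.0, 0.793, 0.61, -0.0]
force: [0.1, 0.6, 1.0]
grip_width: 0.698
```

apply_moves --pt "-0.2 0 0 0" --pt "0 0 0 0"

```text
time_s: 12.3
eef_pos: [623.9, 105.5, 89.8]
ee_rot: [-0.0, 0.793, 0.61, -0.0]
force: [-0.2, 1.0, -0.1]
grip_width: 0.7
```

apply_moves --pt "-0.2 0 0 0" --pt "0 0 0 0"

```text
time_s: 12.5
eef_pos: [623.9, 105.0, 90.1]
ee_rot: [-0.0, 0.793, 0.609, 0.002]
force: [4.2, 10.6, -0.9]
grip_width: 0.701
```

apply_moves --pt "-0.2 0 0 0" --pt "0 0 0 0"

```text
time_s: 12.7
eef_pos: [623.9, 104.6, 90.5]
ee_rot: [-0.001, 0.793, 0.609, 0.003]
force: [6.6, 19.6, -0.7]
grip_width: 0.701
```

```bash
python3 - <<'E'
from plan import *
to(-65,181,89,90)
E
python3 pic.py side 5 200 160 320 250;python3 pic.py top 5 230 160 330 235
```

```text
t 12.70 jig [-64.3 182.5] z 90.5 head-jig 90.02deg tilt 0.41 F(jig) [ 1.36 20.61 -0.66] grip 0.701 j [-0.02  0.77  1.36  0.01  1.01  0.24]
shift tool cm [-0.15 -0.07  0.15] turn 0.02
6.555555555555555
7.866666666666666
```

View pics/side5.png

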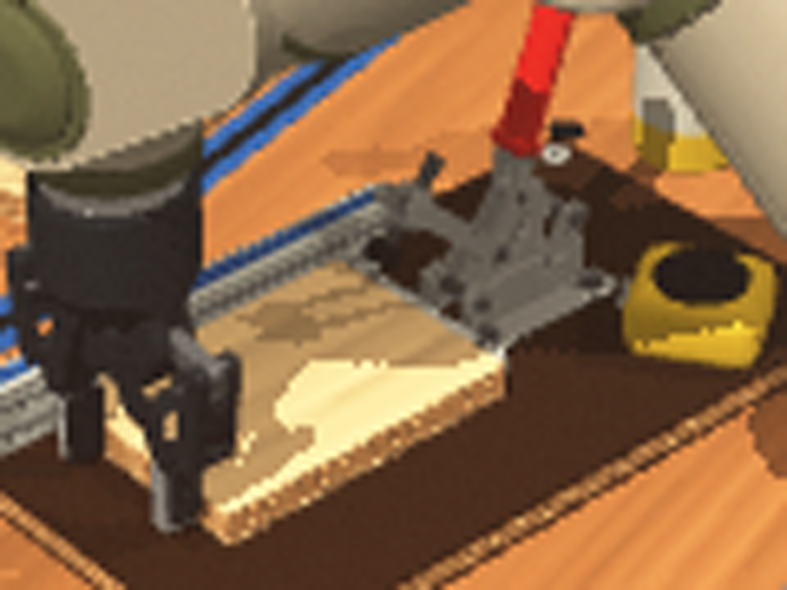

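View pics/top5.png

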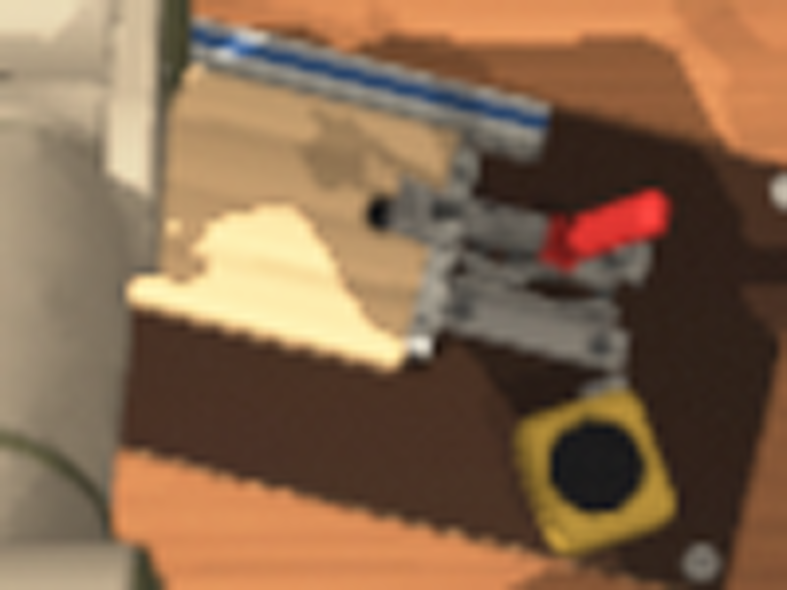

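The panel meets the end stop at side (440,310) and top (425,330), with 20 N on the fingers. I'll back off and go round once more to check that it is still seated against the fence.

apply_moves --pt "0.5 0 0 0" --pt "1.5 0 0 0" --pt "0 0 -4.0 0" --pt "0 0 -4.0 0" --pt "0 -3.0 -2.0 0" --pt "-3.0 -3.0 0 0" --pt "-3.0 -3.0 0 0" --pt "-3.0 -1.5 0 0"

```text
time_s: 13.6
eef_pos: [501.4, 61.3, 189.9]
ee_rot: [-0.0, 0.792, 0.61, -0.001]
force: [0.4, 0.1, 0.9]
grip_width: 0.7
```

apply_moves --pt "-2.0 0 0 8.5" --pt "0 0 0 8.5" --pt "0 0 0 8.5" --pt "0 0 0 8.5" --pt "0 0 0 8.5" --pt "0 0 0 8.5" --pt "0 0 0 8.5" --pt "0 0 0 8.5"

```text
time_s: 14.4
eef_pos: [498.6, 42.0, 189.9]
ee_rot: [0.0, 0.998, 0.059, -0.0]
force: [0.4, -0.7, 0.6]
grip_width: 0.704
```

apply_moves --pt "0 0 0 8.5" --pt "0 0 0 8.5" --pt "0 0 0 5.0" --pt "0 0 0 0" --pt "0 0 0 0"

```text
time_s: 14.9
eef_pos: [498.5, 41.9, 189.9]
ee_rot: [0.0, 0.992, -0.128, -0.0]
force: [0.3, 0.8, 0.9]
grip_width: 0.705
```

```bash
python3 - <<'E'
from plan import *
to(-155,95,89,0)
E
python3 pic.py top 6 230 160 330 235
```

```text
t 14.90 jig [-169.2   89.5] z 189.9 head-jig 0.26deg tilt 0.02 F(jig) [0.11 0.87 0.91] grip 0.705 j [-0.15  0.38  1.72 -0.    1.04  1.68]
shift tool cm [ 1.43 -0.54 10.09] turn 0.26
7.866666666666666
```

View pics/top6.png

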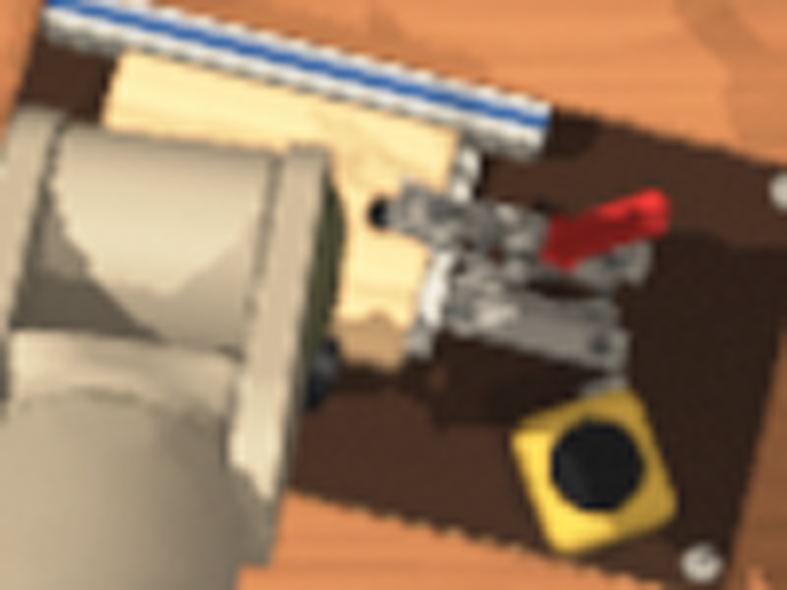

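The panel looks flush on both sides. I'll press it gently against the fence again.

apply_moves --pt "0 -0.5 3.5 0.3" --pt "0 0 3.5 0" --pt "0 0 2.0 0" --pt "0 0 0.8 0" --pt "0.8 0 0.1 0" --pt "1.0 0 0 0" --pt "0 0 0 0"

```text
time_s: 15.65
eef_pos: [519.1, 41.3, 92.2]
ee_rot: [0.0, 0.991, -0.132, 0.002]
force: [-0.1, -0.2, 0.0]
grip_width: 0.705
```

apply_moves --pt "0.6 0 0 0" --pt "0.4 0 0 0" --pt "0.2 0 0 0" --pt "0 0 0 0"

```text
time_s: 16.05
eef_pos: [528.9, 38.7, 91.0]
ee_rot: [-0.0, 0.991, -0.132, 0.0]
force: [0.6, 0.0, -0.6]
grip_width: 0.704
```

```bash
python3 - <<'E'
from plan import *
to(-133.3,95,89,0)
E
```

```text
t 16.05 jig [-139.1   94.2] z 91.0 head-jig -0.20deg tilt 0.01 F(jig) [ 0.6   0.18 -0.58] grip 0.704 j [-0.15  0.59  1.7   0.    0.85  1.69]
shift tool cm [ 0.58 -0.08  0.2 ] turn -0.2
```

apply_moves --pt "0.3 0 0.1 -0.2" --pt "0.1 0 0 0" --pt "0 0 0 0"

```text
time_s: 16.35
eef_pos: [532.6, 37.7, 89.9]
ee_rot: [-0.0, 0.991, -0.13, -0.0]
force: [0.4, 0.0, -0.5]
grip_width: 0.705
```

apply_moves --pt "0.2 0 0 0" --pt "0 0 0 0"

```text
time_s: 16.55
eef_pos: [534.5, 37.2, 89.8]
ee_rot: [-0.0, 0.991, -0.13, -0.0]
force: [-0.3, -0.3, -0.6]
grip_width: 0.697
```

apply_moves --pt "0.2 0 0 0" --pt "0 0 0 0"

```text
time_s: 16.75
eef_pos: [535.0, 37.1, 89.6]
ee_rot: [-0.0, 0.991, -0.13, -0.003]
force: [-9.0, 1.1, 7.6]
grip_width: 0.702
```

```bash
python3 - <<'E'
from plan import *
to(-133.3,95,89,0)
E
```

```text
t 16.75 jig [-132.8   94.3] z 89.6 head-jig -0.02deg tilt 0.29 F(jig) [-8.92 -1.29  7.6 ] grip 0.702 j [-0.15  0.61  1.68  0.    0.86  1.68]
shift tool cm [-0.05 -0.07  0.06] turn -0.02
```

Contact came at x -132.8, against about -133.2 in the first push, so the panel is still against the fence. Next I'll retreat, shut the gripper, turn and go above the clamp, and work out the handle's arc.

apply_moves --pt "-0.5 0 0 0" --pt "-3.0 0 0 0" --pt "0 0 -4.0 0" --pt "0 0 -4.0 0" --pt "0 0 -4.0 0" --pt "0 0 -4.0 0" --pt "0 0 -4.0 0" --pt "0 0 0 0"

```text
time_s: 17.55
eef_pos: [503.8, 45.6, 295.1]
ee_rot: [0.0, 0.991, -0.13, 0.005]
force: [-0.2, -0.0, -0.3]
grip_width: 0.704
```

apply_moves --pt "0 0 0 -8.5" --pt "0 0 0 -8.5" --pt "0 0 0 -8.5" --pt "0 0 0 -8.5" --pt "0 0 0 -8.5" --pt "0 0 0 -8.5" --pt "0 0 0 -8.5" --pt "0 0 0 -8.5" --grip 0

```text
time_s: 18.35
eef_pos: [502.4, 45.7, 289.1]
ee_rot: [-0.0, 0.893, 0.449, -0.0]
force: [-0.6, -0.9, 0.7]
grip_width: 0.003
```

apply_moves --pt "0 0 0 -8.5" --pt "0 0 0 -8.5" --pt "0 0 0 -5" --pt "0 0 0 0"

```text
time_s: 18.75
eef_pos: [502.4, 45.7, 289.2]
ee_rot: [-0.0, 0.793, 0.609, -0.0]
force: [0.1, 0.2, 0.8]
grip_width: 0.002
```

```bash
python3 - <<'E'
from plan import *
to(-60,-35,275,90)
c=capture('top');c=capture('side');cv2.imwrite('pics/side7_full.png',c['img'][:,:,::-1])
a=c['img'][130:250,190:350,::-1];cv2.imwrite('pics/side7.png',cv2.resize(a,None,fx=4.9,fy=4.9,interpolation=cv2.INTER_CUBIC))
prev=None
for s in np.linspace(0,1,13):
    phi=np.radians(20+68*s); P=np.array([-43+17*s,55.5+6.5*s]); d=np.array([-np.sin(phi),np.cos(phi)]);n=np.array([np.cos(phi),np.sin(phi)])
    G=P+122*d; C=G+7.5*n; t=C+[12,73]
    print('%.2f'%s,np.round(G,1),'TCP y,z',np.round(t,1)); 
E
```

```text
t 18.75 jig [-166.5   94.2] z 289.2 head-jig 90.04deg tilt 0.04 F(jig) [0.05 0.24 0.77] grip 0.002 j [-0.14  0.28  1.58 -0.    1.28  0.12]
shift tool cm [-12.93  10.64   1.41] turn 0.04
0.00 [-84.7 170.1] TCP y,z [-65.7 245.7]
0.08 [-94.4 166. ] TCP y,z [-75.7 242.3]
0.17 [-103.6  160.8] TCP y,z [-85.2 237.7]
0.25 [-112.2  154.6] TCP y,z [-94.2 232.1]
0.33 [-120.   147.4] TCP y,z [-102.5  225.5]
0.42 [-127.1  139.3] TCP y,z [-110.1  217.9]
0.50 [-133.2  130.5] TCP y,z [-116.8  209.5]
0.58 [-138.4  120.9] TCP y,z [-122.6  200.4]
0.67 [-142.5  110.7] TCP y,z [-127.4  190.6]
0.75 [-145.6  100.1] TCP y,z [-131.2  180.2]
0.83 [-147.5   89.1] TCP y,z [-133.8  169.3]
0.92 [-148.3   77.7] TCP y,z [-135.3  158.2]
1.00 [-147.9   66.3] TCP y,z [-135.7  146.8]
```

View pics/side7.png

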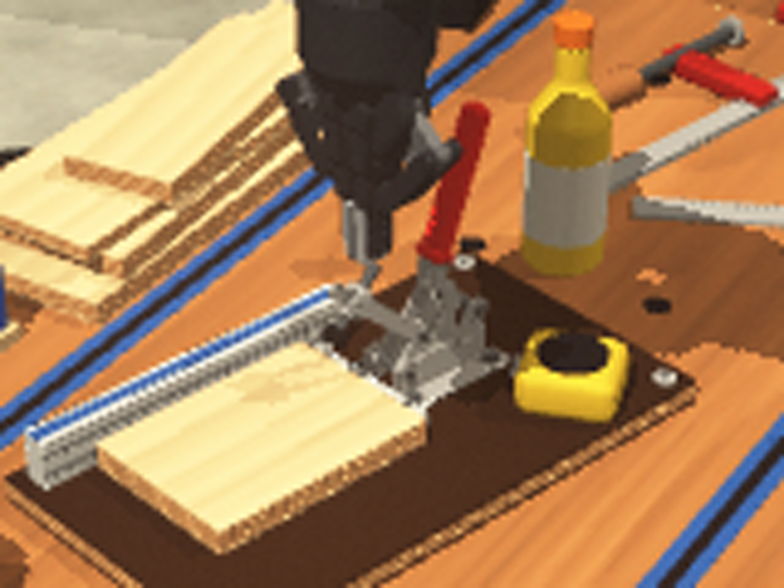

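The panel is home: its far corner meets fence and stop at about (325,345), and the clamp and handle are untouched. Next is the panel side of the handle.

apply_moves --pt "-2.0 2.0 0 0" --pt "-3.5 3.0 0 0" --pt "-3.5 3.0 0 0" --pt "-2.5 1.8 0 0" --pt "-0.8 0.8 2.0 0" --pt "-0.4 0 2.4 0" --pt "0 0 0 0" --pt "0 0 0 0"

```text
time_s: 19.65
eef_pos: [572.2, -104.2, 246.3]
ee_rot: [-0.0, 0.794, 0.609, 0.0]
force: [0.8, -0.2, 0.3]
grip_width: 0.001
```

```bash
python3 - <<'E'
from plan import *
to(-60,-65.7,242,90)
E
python3 pic.py side 8 210 130 330 220; python3 pic.py top 8 250 160 350 235
```

```text
t 19.65 jig [-60.3 -32.6] z 246.3 head-jig 89.94deg tilt 0.01 F(jig) [ 0.86 -0.02  0.3 ] grip 0.001 j [-0.38  0.48  1.4   0.    1.25 -0.12]
shift tool cm [-3.31  0.03  0.43] turn -0.06
6.555555555555555
7.866666666666666
```

View pics/side8.png

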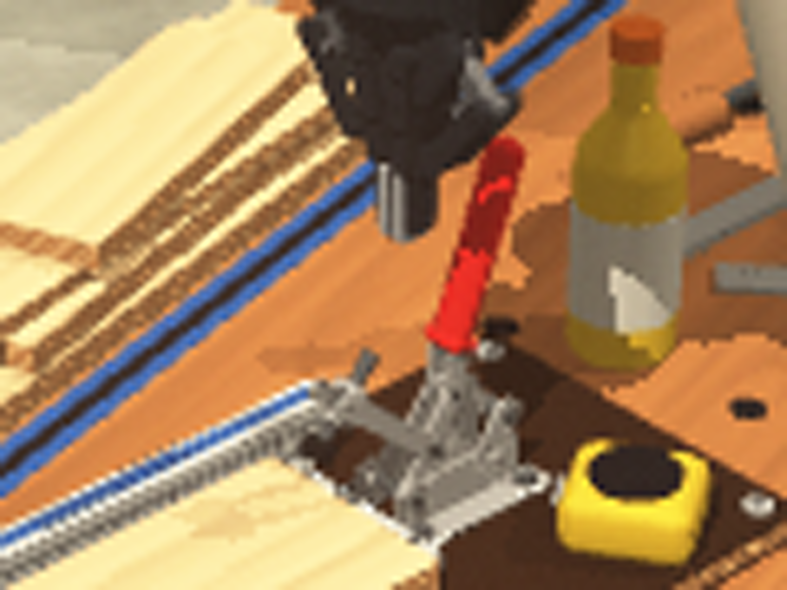

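View pics/top8.png

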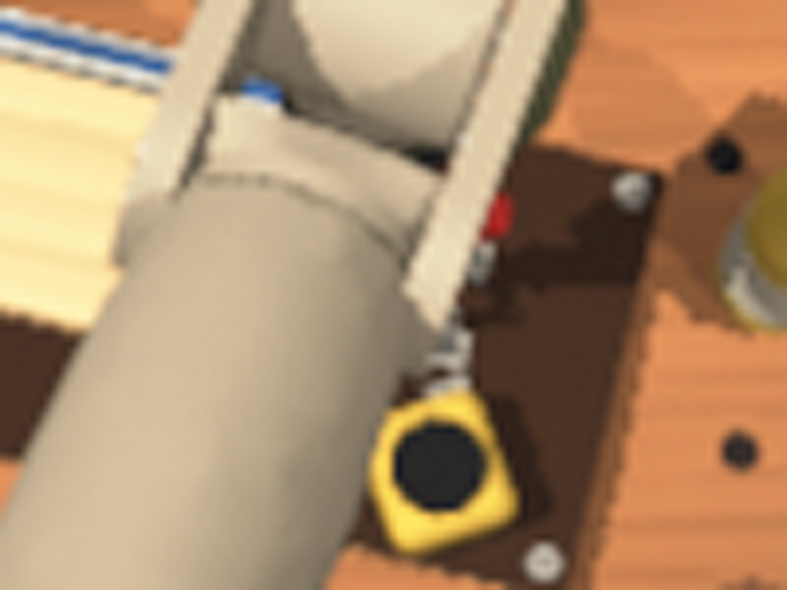

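The fingertips at (405,240) in the crop are on the panel side of the red grip, which runs from (505,150) to (450,345). I'll start the arc.

apply_moves --pt "-1.0 0 0.2 0" --pt "-1.0 0 0.1 0" --pt "-1.0 0 0 0" --pt "-0.5 0 0.1 0" --pt "-1.0 0 0.3 0" --pt "-0.95 0 0.45 0" --pt "0 0 0 0"

```text
time_s: 20.45
eef_pos: [557.6, -158.2, 233.5]
ee_rot: [-0.0, 0.794, 0.608, -0.0]
force: [-0.2, -0.3, 0.2]
grip_width: -0.005
```

```bash
python3 - <<'E'
from plan import *
to(-60,-94.2,232,90)
E
python3 pic.py side 9 210 130 330 220
```

```text
t 20.45 jig [-60.5 -88.6] z 233.5 head-jig 89.93deg tilt 0.07 F(jig) [-0.1  -0.35  0.18] grip -0.005 j [-0.48  0.49  1.43 -0.    1.22 -0.22]
shift tool cm [-0.56  0.05  0.15] turn -0.07
6.555555555555555
```

View pics/side9.png

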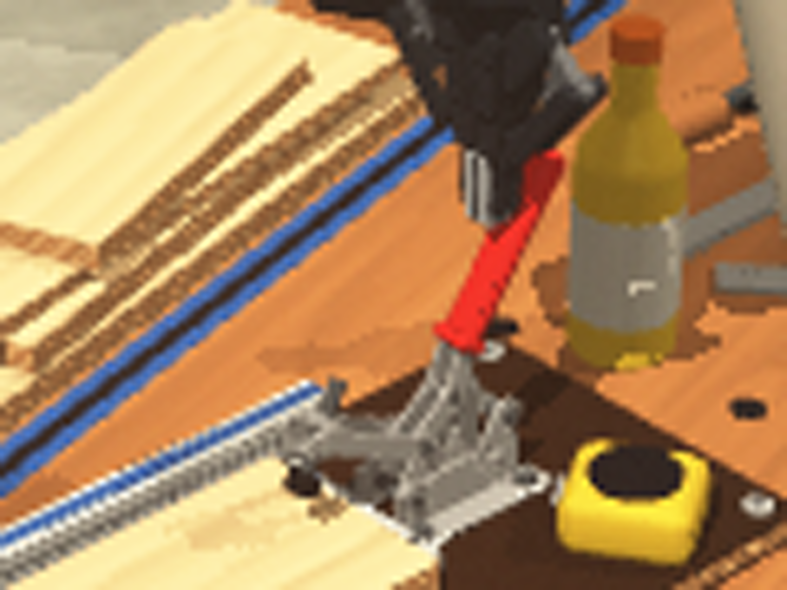

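The handle tilts as it should and the foot comes down towards the panel, with the tip in contact near (500,225). I'll continue the arc.

apply_moves --pt "-0.7 0 0.3 0" --pt "-0.8 0 0.6 0" --pt "-0.75 0 0.75 0" --pt "-0.7 0 0.85 0" --pt "-0.6 0 0.9 0" --pt "0 0 0 0"

```text
time_s: 21.1
eef_pos: [548.3, -192.2, 198.8]
ee_rot: [-0.001, 0.793, 0.609, -0.001]
force: [0.1, 0.6, 0.4]
grip_width: -0.002
```

```bash
python3 - <<'E'
from plan import *
to(-60,-127.4,190.6,90)
E
python3 pic.py side 10 210 130 330 220
```

```text
t 21.10 jig [ -60.7 -123.8] z 198.8 head-jig 89.95deg tilt 0.12 F(jig) [-0.05  0.6   0.36] grip -0.002 j [-0.54  0.53  1.46 -0.    1.15 -0.28]
shift tool cm [-0.36  0.07  0.82] turn -0.05
6.555555555555555
```

View pics/side10.png

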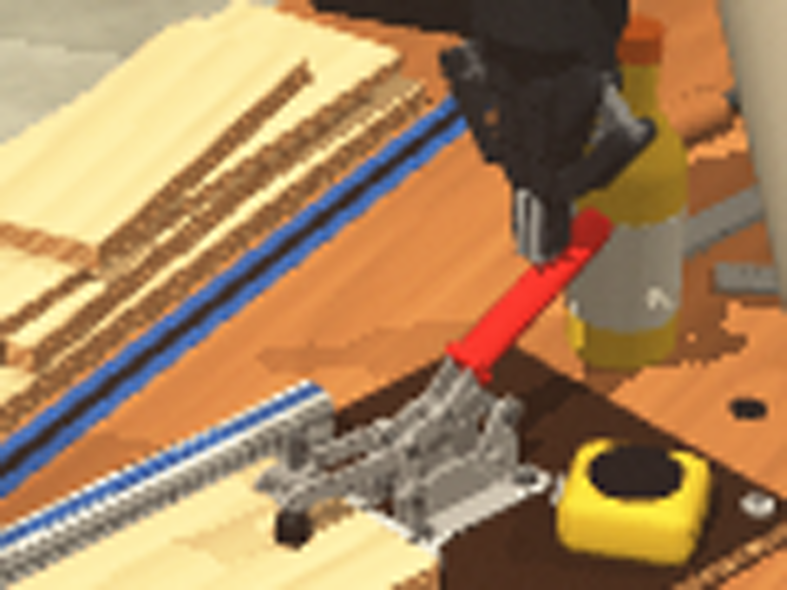

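The handle is half over, the foot is just above the panel, and contact at (545,260) is good. I'll continue down.

apply_moves --pt "-0.35 0 0.8 0" --pt "-0.4 0 1.0 0" --pt "-0.25 0 0.8 0" --pt "0 0 0 0"

```text
time_s: 21.55
eef_pos: [546.0, -201.1, 173.2]
ee_rot: [-0.001, 0.793, 0.609, -0.0]
force: [0.2, 1.0, 0.8]
grip_width: 0.0
```

apply_moves --pt "-0.1 0 0.4 0" --pt "-0.1 0 0.4 0" --pt "0 0 0 0"

```text
time_s: 21.85
eef_pos: [545.6, -202.7, 165.7]
ee_rot: [-0.001, 0.793, 0.609, -0.0]
force: [0.1, 0.6, -0.9]
grip_width: 0.0
```

```bash
python3 - <<'E'
from plan import *
to(-60,-135,150,90)
E
python3 pic.py side 11 210 130 330 220
```

```text
t 21.85 jig [ -60.6 -134.6] z 165.7 head-jig 90.01deg tilt 0.07 F(jig) [-0.07  0.62 -0.89] grip 0.000 j [-0.56  0.57  1.49  0.    1.08 -0.3 ]
shift tool cm [-0.04  0.06  1.57] turn 0.01
6.555555555555555
```

View pics/side11.png

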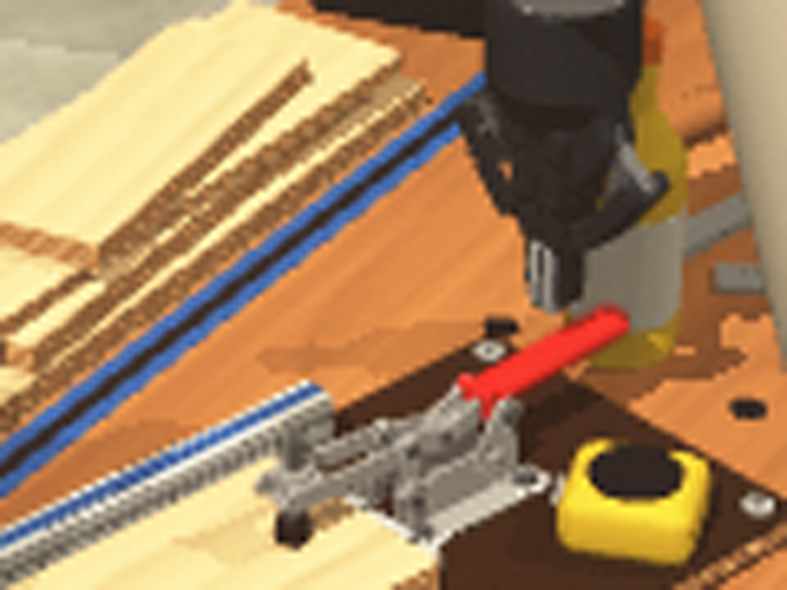

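```bash
cat >> plan.py <<'E'
def plane(cam,uv,x=-60):
    d=cam.R@np.array([*((np.array(uv)-cam.c)/cam.f),1.]); n=np.array([np.cos(J[2]),np.sin(J[2]),0]); P0=J2W(J,(x,0,0))[0]
    t=n@(P0-cam.e)/(n@d); w=cam.e+t*d; return np.r_[W2J(w),w[2]]
E
python3 - <<'E'
from plan import *
S=cams['side']
for u in((618,318),(475,392),(555,350),(550,308)): print(u,plane(S,(u[0]/6.556+210-.4,u[1]/6.556+130-.4)))
w=J2W(J,(-60.6,-134.6,0))[0]; w[2]=165.7-73
u=S.proj(w)[0]; print('tip expected at',(u-[210,130]+.4)*6.556)
E
```

```text
(618, 318) [ -60.         -184.36786401   62.43647481]
(475, 392) [-60.         -81.96683454  62.65499205]
(555, 350) [ -60.         -138.36592385   62.89994506]
(550, 308) [ -60.         -133.60950215   89.69991644]
tip expected at [552.43864185 302.61510394]
```

By plane intersection the grip axis is level at z ≈ 63 with its end at y ≈ -184, which matches the locked pose, so it has already snapped over. I'll touch it gently from above to confirm it is at its stop.

apply_moves --pt "0 0 0.7 0" --pt "0 0 0.7 0" --pt "0 0 0 0"

```text
time_s: 22.2
eef_pos: [545.4, -202.6, 151.1]
ee_rot: [-0.001, 0.793, 0.609, -0.0]
force: [-0.2, -0.4, 1.0]
grip_width: -0.003
```

apply_moves --pt "0 0 0.2 0" --pt "0 0 0 0"

```text
time_s: 22.4
eef_pos: [545.8, -202.9, 150.3]
ee_rot: [-0.0, 0.793, 0.609, -0.0]
force: [0.3, -0.3, -0.6]
grip_width: -0.003
```

apply_moves --pt "0 0 0.2 0" --pt "0 0 0 0"

```text
time_s: 22.6
eef_pos: [545.8, -202.9, 148.3]
ee_rot: [-0.0, 0.793, 0.609, -0.0]
force: [-1.0, -0.0, -0.6]
grip_width: -0.002
```

apply_moves --pt "0 0 0.2 0" --pt "0 0 0 0"

```text
time_s: 22.8
eef_pos: [545.9, -203.0, 146.5]
ee_rot: [0.0, 0.793, 0.609, 0.0]
force: [0.1, -1.0, 2.2]
grip_width: 0.001
```

apply_moves --pt "0 0 0.1 0" --pt "0 0 0 0"

```text
time_s: 23.0
eef_pos: [546.0, -203.1, 145.8]
ee_rot: [0.0, 0.793, 0.609, 0.0]
force: [-2.3, -0.4, 4.0]
grip_width: 0.001
```

apply_moves --pt "0 0 -1.0 0" --pt "0 0 -3.0 0" --pt "0.5 0 -4.0 0" --pt "1.0 0 -4.0 0" --pt "0 -3.0 -3.0 0" --pt "0 -4.0 -2.0 0" --pt "0 -4.0 -1.0 0" --pt "0 0 0 0"

```text
time_s: 23.8
eef_pos: [440.8, -158.7, 327.6]
ee_rot: [0.001, 0.793, 0.609, 0.0]
force: [0.8, -0.3, -0.9]
grip_width: -0.0
```

apply_moves --pt "0 -4.0 -1.0 0" --pt "0 -3.0 0 0" --pt "0 0 0 0" --pt "0 0 0 0"

```text
time_s: 24.2
eef_pos: [376.1, -142.1, 335.8]
ee_rot: [0.0, 0.793, 0.609, 0.0]
force: [-0.2, 0.1, -0.0]
grip_width: -0.001
```

```bash
python3 - <<'E'
from plan import *
st()
E
python3 pic.py side 12 200 140 320 230; python3 pic.py top 12 220 150 340 240
```

```text
t 24.20 jig [-240.  -119.8] z 335.8 head-jig 89.98deg tilt 0.05 F(jig) [-0.2   0.02 -0.04] grip -0.001 j [-0.65  0.01  1.77  0.    1.36 -0.39]
6.555555555555555
6.555555555555555
```

View pics/side12.png

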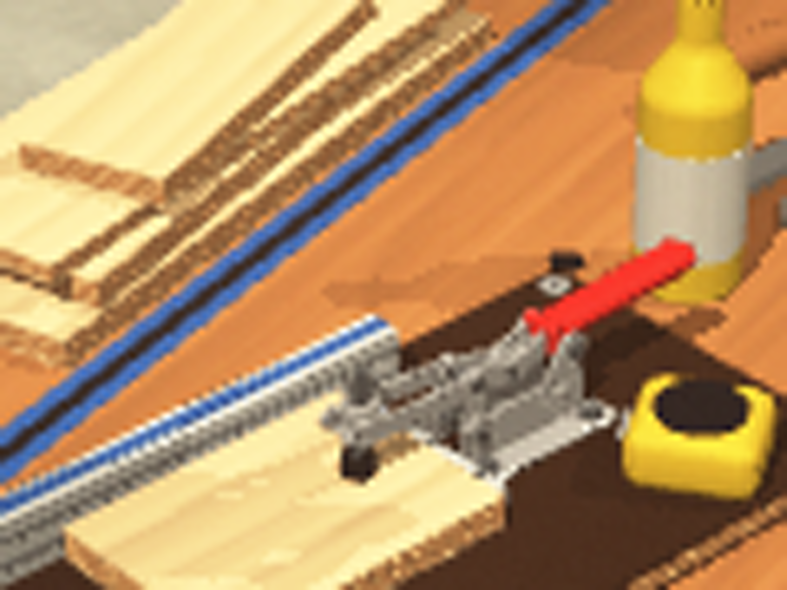

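View pics/top12.png

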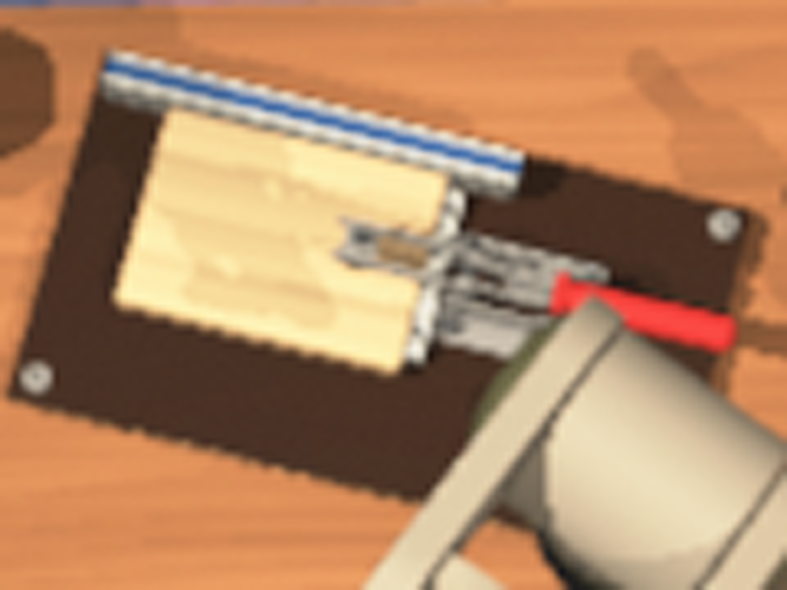

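The clamp is locked and its foot is on the panel. A last overlay with the panel at its home pose will check the seating.

```bash
python3 - <<'E'
from ov import *
j=[638.9,-88.3,-.2613];p=[-60,85,0]
overlay(cv2.imread('pics/side12_full.png'),cams['side'],j,p,(180,150,340,270),5,'pics/os2.png')
overlay(cv2.imread('pics/top12_full.png'),cams['top'],j,p,(215,145,345,242),6,'pics/ot2.png')
E
```

```text
(no output)
```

View pics/os2.png

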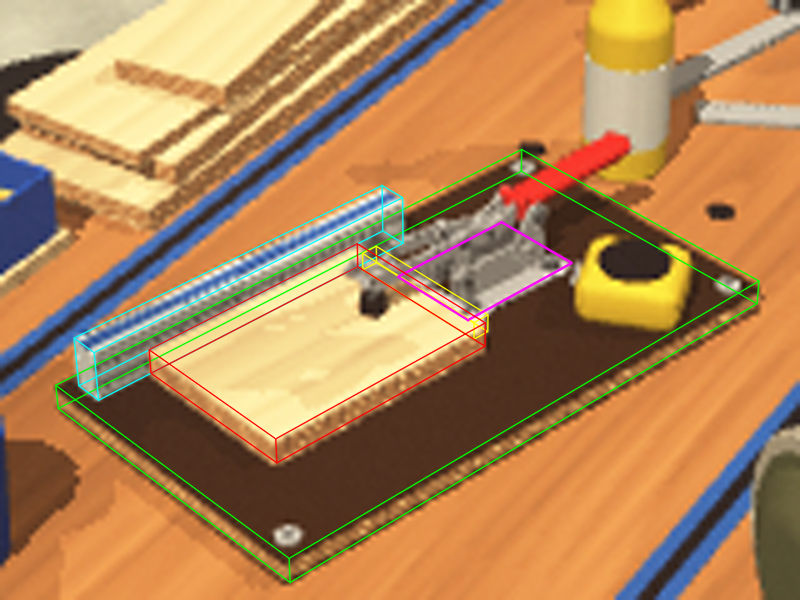

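View pics/ot2.png

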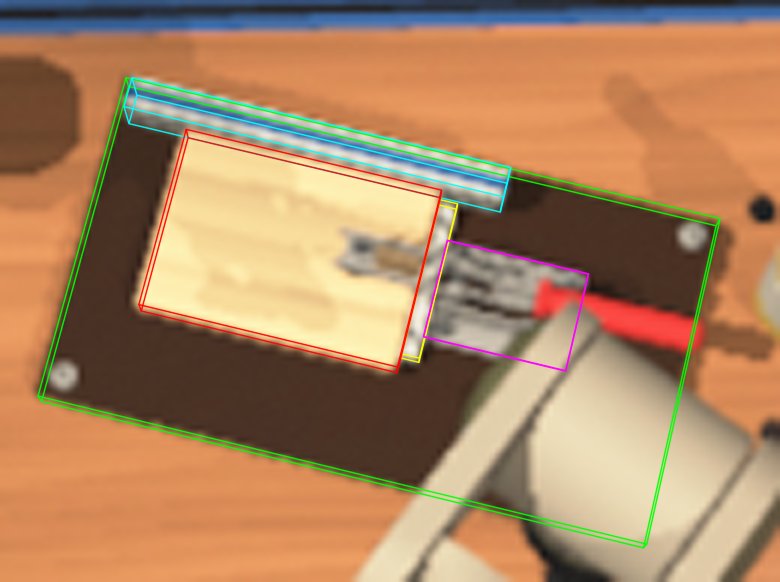

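Both overlays put the panel at its home pose. In the side view its outline fits to within about 1 px, and in the top view fence, stop and panel are all shifted by the same sub-pixel calibration offset. Glue and tape have not moved and the arm is clear, so I'll hand in.

```bash
python3 -c "
from rig import ctrl; print(ctrl.finish_job())"
```

```text
the job is handed in; nothing more can be done
None
```

The panel sits against the fence and the end stop, and the clamp is locked with its foot on the panel. I handed the job in at about 24 s of the 72 s, with the arm clear and no force on the tool.

- **Panel:** I pushed it to the fence with two spread fingers (peak about 30 N) and then to the end stop (about 20 N). A second, light push against the fence met resistance within 0.5 mm of the first, so the end-stop push had not moved it off. Drawn at its home pose, the panel matches both pictures to about a pixel, roughly 3 to 4 mm. At that scale the pictures cannot rule out a very small gap, so contact rests mainly on the push forces.
- **Clamp:** I pushed the handle over in one arc, and it snapped over before I reached the planned end of it. The pictures show the grip level with its free end at y ≈ -184 mm. A light touch from above met it at about 73.5 mm, against 74.5 mm expected when locked. I did not see the push force peak, because forces were read only between moves.
- **One reading disagreed:** the side camera alone put the locked grip about 4 mm too low. It read a few millimetres low on the open handle too, so I trusted the touch.
- **Other things:** the glue bottle and tape measure have not moved in the last pictures. I did not check the joiner, biscuit tub, square or bar clamp again at the end, though none of the moves went within about 25 mm of them.

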